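Snap the slide caddy onto its bench post

TASK

Clip the white slide caddy onto the thicker of the two steel bench posts: carry it by its handle to stand on the bench just short of that post with the open clip facing it, and let go. Then, without holding it by the handle, push the caddy along the bench from behind until the clip's two sprung arms snap right round the post, and leave it there standing flat. Do not disturb the jar, the dropper bottle or the slide rack.

Things in the scene. Friction and masses are not known exactly. Their poses are not given: they have to be found in the camera images.
- caddy: The white plastic slide caddy (0.27 kg): an open tray 70 (x) x 84 (y) x 36 mm high with 4 mm walls, standing on the bench. Origin: centre of its underside; x points forward to the clip, z up. The flat back wall is at x = -35 mm; the clip's mouth, at heights 9 to 27 mm, reaches 76 mm ahead of the origin.
- clip (a point): Middle of the clip's bore, 52.5 mm ahead of the caddy's origin, 18 mm up; caddy's axes. Lies on the post's axis when home. The arms narrow to 16 mm between rounded lips (10 mm ahead of this point), then flare to 31 mm at the mouth (23 mm ahead). Pushing on takes some 5 to 10 N, felt from about 20 mm before home; it snaps in at some 9 mm, then meets a firm stop at home.
- back (a point): Middle of the caddy's flat back wall (outer face, 84 mm wide, 36 mm high), 35 mm behind the origin, 18 mm up; same axes as the caddy.
- handle: The caddy's carrying handle, rigid with the caddy; same origin and axes as caddy. Two thin uprights carry a bar 64 mm long (along the caddy's x), 14 mm wide (y), from 52 to 70 mm up.
- handle_mid (a point): Centre of the handle bar, where it is gripped across its 14 mm width: straight above the caddy's origin, 61 mm up; same axes as the caddy.
- jaw_left (a joint): Left (+y) sprung clip arm: 0 at rest (closed), grows to about 0.16 rad as the post passes the lips, springs back to about 0 (under 0.05) round the post.
- jaw_right (a joint): Right (-y) sprung clip arm: same values as the left one.
- post_thick: The thicker fixed steel post, 24 mm in diameter, 84 mm tall overall with a 32 mm wide black cap and a flange 30 mm wide and 4 mm high at the bottom; the caddy clips on this one, from any side. Origin at the bench on its axis.
- post_thin: The thinner fixed steel post, 14 mm in diameter (cap 22 mm, flange 20 mm wide), also 84 mm tall, not for the caddy. Origin at the bench on its axis.
- jar_mid (a point): Glass staining jar with a black lid, 60 mm in diameter, 76 mm tall, loose on the bench near the thick post; point at its centre, half-way up. Bystander.
- dropper_mid (a point): Amber dropper bottle, 38 mm in diameter, 78 mm tall, loose on the bench; point at its centre, half-way up. Bystander.
- rack_mid (a point): Black slide rack, 80 (x) x 34 (y) x 40 mm high, loose on the bench; point at its centre, half-way up. Bystander.
Mind the look-alikes: they are no part of the job. There is more than one size of the caddy; the job needs the middle-sized.

How it is judged:
On the way, in this order (a step that is already met when the one before it is completed fails the run):
1. the caddy stands on the bench just short of the thick post (bore centre 16 to 100 mm from the post's axis), clip facing it (post within 20 mm of the caddy's centre line), let go (horizontal distance between clip and post_thick between 0.016 and 0.1 m and y of post_thick in the frame of clip between -0.02 and 0.02 m and x of post_thick in the frame of clip above 0 m and height (world z) of caddy below 0.005 m and angle between caddy's own z axis and vertical below 0.06 rad and contact force between the fingers and caddy below 0.1 N), for 0.2 s.
2. the post has passed the lips and the arms have sprung shut round it (horizontal distance between clip and post_thick below 0.004 m and value of joint each of jaw_left, jaw_right below 0.06 rad), for 0.2 s.
At the end, for the whole second after the job is handed in: The caddy stands flat on the bench and at rest (underside within 5 mm of the bench, tilt under 0.06 rad), its clip bore within 4 mm of the thick post's axis and both arms sprung shut (under 0.06 rad); jar, dropper bottle and slide rack upright and within 25 mm of where they began (all of step 2 and height (world z) of caddy below 0.005 m and angle between caddy's own z axis and vertical below 0.06 rad and linear speed of caddy below 0.01 m/s and distance of each of jar_mid, dropper_mid, rack_mid from where it was at the start of the episode below 0.025 m and angle between each of jar_mid, dropper_mid, rack_mid's own z axis and vertical below 0.3 rad); the robot touches nothing.
It fails at once if the caddy is held by its handle while the clip is pushed onto the post (bore centre within 16 mm of the axis) (horizontal distance between clip and post_thick below 0.016 m and height (world z) of caddy below 0.06 m and contact force between the fingers and handle above 1 N).
It fails at once if the jar is pushed more than 25 mm away or knocked over (distance of jar_mid from where it was at the start of the episode above 0.025 m or angle between jar_mid's own z axis and vertical above 0.5 rad).
It fails at once if the dropper is pushed more than 25 mm away or knocked over (distance of dropper_mid from where it was at the start of the episode above 0.025 m or angle between dropper_mid's own z axis and vertical above 0.5 rad).
It fails at once if the rack is pushed more than 25 mm away or knocked over (distance of rack_mid from where it was at the start of the episode above 0.025 m or angle between rack_mid's own z axis and vertical above 0.5 rad).
It also fails if it takes over 56 s, if anything falls off the work surface, if the arm or the gripper's body presses on something with over 40 N, if the wrist force passes 120 N, or if a joint passes its speed limit or range.

ROBOT

A 7-joint arm with a two-finger parallel gripper is mounted at the origin on the work surface. World frame = base frame: x ahead of the robot, y to its left, z up, the work surface at z = 0. Lengths are in m, angles in rad, forces in N, time in s.
With the tool pointing down it reaches from about 0.4 to 0.9 m from the base axis. Payload 5.5 kg.
Tool frame: the origin (TCP) lies midway between the tips of the shut fingers; the grasp point (between the pads) lies 19 mm behind it (manip.grip_depth is the distance from the TCP to the grasp point, in m); z points along the fingers, y is the line along which they close (so a half turn about z gives the same grasp; the last joint's range is limited). The gripper opens to 92 mm and grips with 3 to 60 N. Pads are 19 mm wide; open, the fingers measure 130 mm over their backs; the gripper's body (75 mm by 190 mm) begins 47 mm behind the grasp point.
Start: joints at [-0.875, 0.501, -0.427, 1.55, 0.221, 1.138, -0.21], TCP at [0.273, 0.59, 0.227] pointing down, gripper open.
Joint ranges: [-2.88, 2.88], [-0.31, 2.03], [-1.54, 1.56], [0.2, 2.42], [-1.41, 4.55], [0.19, 2.02], [-2.57, 2.57]. Speed limits (rad/s): [2.57, 2.57, 3.14, 3.14, 3.14, 3.14, 3.14].

INTERFACE

Orientations are given as a unit quaternion [x, y, z, w].
In Python, from bench import manip, effector, viewer gives the robot as it stands. Calls block until the motion is done:
- manip.move_pose(position, orientation): joint-space move of the TCP to a pose.
- manip.servo_line(position, ori=None, vel=0.15): straight line of the TCP; ori=None keeps the orientation; vel is the mean speed in m/s.
- manip.movej(angles): joint-space move.
- effector.open_jaws() and effector.close(f_grip=None): open the fingers fully, or close them until they stop; f_grip is the grip in N (None keeps the last).
- manip.sleep(seconds).
- manip.solve_ik(position, orientation): joint angles nearest the present ones, or None.
- viewer.get_image(name): name is "scene" or "top" or "wrist"; returns the picture (400x640x3 uint8, red, green, blue); there is no depth.
- viewer.get_calibration(name): a dict with "vfov" (degrees; the focal length in pixels is half the picture's height over the tangent of half this angle, whatever the lens; pixels are square), "cx", "cy" (the principal point, pixels), "dist_coeffs" ([k1, k2, p1, p2, k3] as OpenCV has them; the pictures are not rectified), "eye" and "attitude" of the camera in the world. Camera axes: x right, y down, z forward; pixel columns grow to the right and rows downward; lengths in m; the calibration is good to about 2 mm. A picture is of the moment at which its call begins: read the wrist's pose just before it. get_calibration takes no time and is no camera call; for the wrist camera it gives the pose at the moment of the call.
A pose or a line that the arm cannot do raises manip.PlanningError and nothing moves.
- manip.hand_in(): hands the job in; it is judged then, once.
Readings, each from a call of its own:
- manip.current_clock(): time.
- manip.current_q(): joint angles.
- manip.current_joint_velocities(): joint speeds.
- manip.current_tau(): joint torques, N m.
- manip.current_tool_pos(): TCP position.
- manip.current_tcp_rot(): TCP orientation.
- manip.current_force(): force on the tool from outside, world axes, zero at the start.
- manip.current_wrist_torque(): the same for the moment, N m.
- manip.current_finger_gap(): finger opening in m.
- manip.current_gripper_force(): force on a finger pad.
Only numpy, scipy, OpenCV 4.12 (cv2) and the standard library are available. Lean on these libraries where they do the work, as an engineer would, in place of code of your own. Each camera call takes 0.05 s, during which the arm holds its last target. There are 200 camera calls.

## Working session

There is one attempt and no reset: what is moved stays moved. The work goes in short steps, each a Python script; the robot and the scene stay as the last script left them, time stands still between calls to the robot, and variables do not carry over. Pictures are saved under pics/ and viewed, at most 10 in all, crops included, and the job is handed in when it is done.

```bash
ls; mkdir -p pics; python3 - <<'E'
from bench import manip, viewer
import cv2
for n in("scene","top"):
    im=viewer.get_image(n); cv2.imwrite(f"pics/{n}0.png",im[:,:,::-1]); print(n,viewer.get_calibration(n))
print(manip.current_clock(), manip.current_tcp_rot(), manip.current_tool_pos())
E
```

```text
pics
scene {'vfov': 42.29448129057622, 'cx': 320.411558300562, 'cy': 204.2971558990644, 'dist_coeffs': array([0.01347612, 0.        , 0.        , 0.        , 0.        ]), 'eye': array([ 1.08521224, -0.66605784,  0.64577115]), 'attitude': array([ 0.82467671,  0.30004679, -0.16891788, -0.44871706])}
top {'vfov': 46.442392209532755, 'cx': 319.2689024044763, 'cy': 198.37812554816568, 'dist_coeffs': array([0.03934168, 0.        , 0.        , 0.        , 0.        ]), 'eye': array([0.35931946, 0.00559189, 1.02684473]), 'attitude': array([-0.69864965,  0.71142837, -0.05797056,  0.048967  ])}
0.1 [ 2.14686413e-01  9.76682655e-01 -8.33961918e-04 -1.99671847e-04] [0.27240191 0.58948377 0.22578097]
```

View pics/scene0.png

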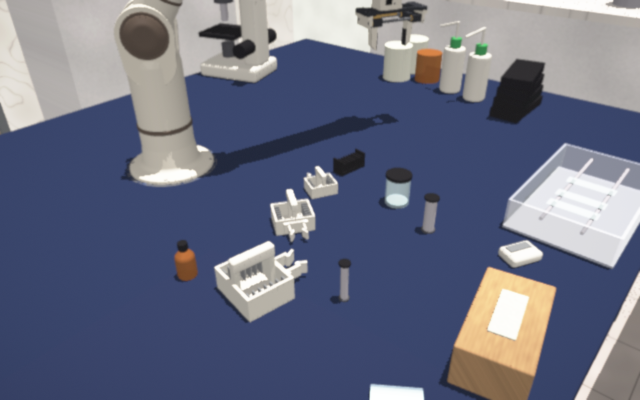

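View pics/top0.png

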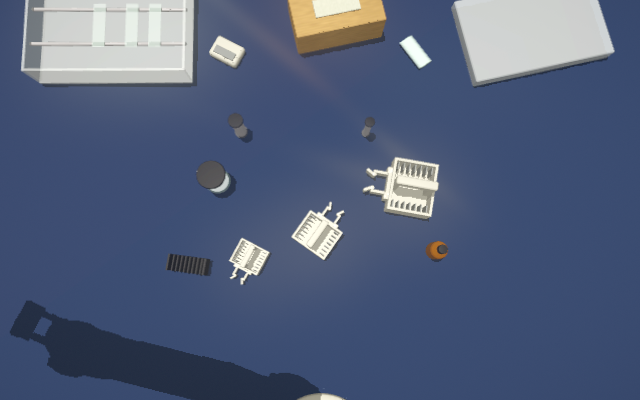

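The top view shows the middle caddy near (318,232) with its clip facing up and right. The thick post's cap is at (236,119), the jar at (213,175), the rack at (188,265) and the dropper at (438,250). The large caddy (412,188) and small caddy (249,258) are look-alikes.

```bash
cat > h.py <<'E'
import numpy as np, cv2
from scipy.spatial.transform import Rotation as R
def cast(cal,px,z):
    f=200/np.tan(np.radians(cal["vfov"]/2)); px=np.asarray(px,float).reshape(-1,1,2)
    K=np.array([[f,0,cal["cx"]],[0,f,cal["cy"]],[0,0,1]])
    u=cv2.undistortPoints(px,K,np.asarray(cal["dist_coeffs"])).reshape(-1,2)
    d=R.from_quat(cal["attitude"]).apply(np.c_[u,np.ones(len(u))]); e=np.asarray(cal["eye"])
    return (e+d*((np.asarray(z)-e[2])/d[:,2])[:,None])[:,:2]
def white(im,t=150):
    hsv=cv2.cvtColor(im,cv2.COLOR_RGB2HSV)
    return ((hsv[...,2]>t)&(hsv[...,1]<80)).astype(np.uint8)
def down(yaw):  # tool z down, tool y along (cos yaw+90deg) i.e. tool x along yaw
    c,s=np.cos(yaw),np.sin(yaw)
    return R.from_matrix(np.array([[c,s,0],[s,-c,0],[0,0,-1]])).as_quat()
E
python3 - <<'E'
from h import *
from bench import viewer
cal=viewer.get_calibration("top"); im=cv2.imread("pics/top0.png")[:,:,::-1].copy()
m=white(im); print("vals",im[232,312],im[119,236],im[130,240])
n,l,st,c=cv2.connectedComponentsWithStats(m)
for i in range(1,n):
    if st[i,4]>60: print(i,st[i],c[i])
# middle caddy tray & clip
lab=np.bincount(l[222:245,300:338].ravel(),minlength=n)[1:].argmax()+1
mm=(l==lab).astype(np.uint8)
cl=cv2.morphologyEx(mm,cv2.MORPH_CLOSE,np.ones((9,9),np.uint8)); o=cv2.morphologyEx(cl,cv2.MORPH_OPEN,cv2.getStructuringElement(cv2.MORPH_ELLIPSE,(21,21)))
ys,xs=np.nonzero(o); P=cast(cal,np.c_[xs,ys],np.full(len(xs),.03)).astype(np.float32)
print("rect",cv2.minAreaRect(P))
for nm,p,z in(("thickcap",(236,118),.084),("thickbase",(242,135),0),("thincap",(369.5,121),.084),("jarlid",(211.5,175),.076),("cliptip",(335,211),.018),("handle",(318,232),.065),("drop",(441,249),.07),("rack",(188,265),.04)):
    print(nm,cast(cal,p,[z]))
big=cv2.resize(im[90:270,190:350],None,fx=4,fy=4,interpolation=cv2.INTER_CUBIC)[:600]
big=cv2.resize(im[100:250,190:350],None,fx=4,fy=4,interpolation=cv2.INTER_CUBIC)
cv2.imwrite("pics/crop0.png",big[:,:,::-1])
E
```

```text
vals [255 255 238] [81 81 85] [115 114 115]
1 [   21     0   173    83 12898] [114.50581486  41.04489068]
2 [312   0  49  18 649] [333.85516179   6.55932203]
3 [ 454    0  161   82 9862] [530.02818901  33.91573717]
4 [399  35  33  33 488] [414.96106557  51.29303279]
5 [209  36  35  30 642] [226.16510903  50.73987539]
6 [ 363  157   76   60 2344] [407.35068259 186.65273038]
7 [211 174  18  18 106] [222.20754717 184.66981132]
8 [ 291  202   53   58 1516] [318.17216359 232.27638522]
9 [229 238  40  47 956] [247.68933054 258.32217573]
10 [301 394  43   6 171] [322.5497076  397.19883041]
rect ((0.43742990493774414, -0.004018835723400116), (0.08641624450683594, 0.08067208528518677), 53.74214172363281)
thickcap [[0.67610262 0.16312436]]
thickbase [[0.66418844 0.16338714]]
thincap [[ 0.66546427 -0.11635072]]
jarlid [[0.55703427 0.21412742]]
cliptip [[ 0.48466355 -0.0425388 ]]
handle [[ 0.43578679 -0.00413967]]
drop [[ 0.39631303 -0.25463746]]
rack [[0.37421104 0.26741666]]
```

View pics/crop0.png

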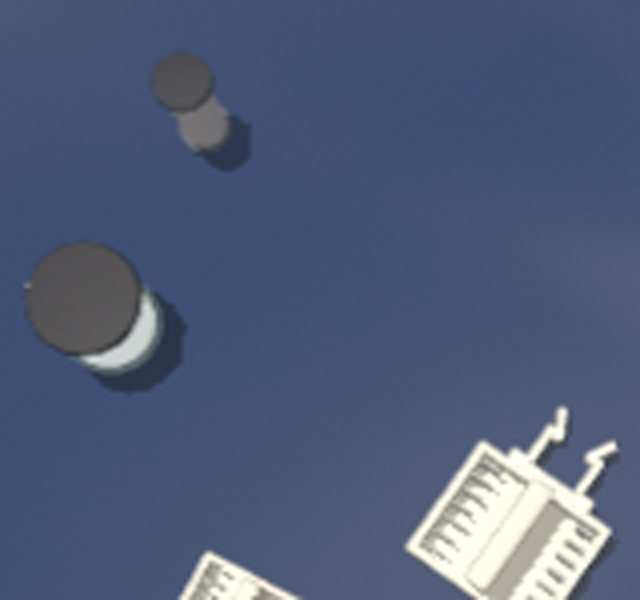

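```bash
python3 - <<'E'
from h import *
from bench import manip, viewer
c=viewer.get_calibration("wrist"); T=R.from_quat(manip.current_tcp_rot())
print("cam in tool",T.inv().apply(c["eye"]-manip.current_tool_pos()),T.inv().apply(R.from_quat(c["attitude"]).apply([0,0,1])))
post=np.array([.672,.164])
for y0 in(-38,142):
  print(y0,manip.solve_ik([.437,-.004,.20],down(np.radians(y0))))
for y in (35,50,65):
  for k in (0,180):
    a=np.radians(y); u=np.array([np.cos(a),np.sin(a)])
    for nm,d,z in(("place",.0975,.1),("place",.0975,.042),("push",.15,.018),("pushend",.1,.018)):
      q=manip.solve_ik([*(post-u*d),z],down(a+np.radians(k))); print(y,k,nm,z,None if q is None else np.round(q,2))
manip.move_pose([.437,-.004,.22],down(np.radians(142)))
c=viewer.get_calibration("wrist");im=viewer.get_image("wrist"); cv2.imwrite("pics/w1.png",im[:,:,::-1])
import pickle; pickle.dump(c,open("w1.pkl","wb")); print(manip.current_clock(),manip.current_tool_pos(),np.round(manip.current_q(),2),c)
E
```

```text
cam in tool [ 0.06705901  0.00034864 -0.15725311] [-2.52017970e-01  5.30710311e-04  9.67722409e-01]
-38 [-1.06644353  0.2250429   1.14616296  2.12452845 -0.2547624   0.93874438
 -2.01130988]
142 [-0.01119493  0.12273129 -0.0441191   2.09748761  0.00677894  0.92150305
  0.84848987]
35 0 place 0.1 [-0.31  0.53  0.12  1.79 -0.08  0.82 -1.12]
35 0 place 0.042 [-0.31  0.62  0.11  1.81 -0.1   0.72 -1.1 ]
35 0 push 0.018 [-0.28  0.59  0.11  1.94 -0.11  0.62 -1.06]
35 0 pushend 0.018 [-0.31  0.65  0.11  1.82 -0.11  0.67 -1.1 ]
35 180 place 0.1 [ 0.11  0.57 -0.44  1.77  0.31  0.86  1.71]
35 180 place 0.042 [ 0.1   0.66 -0.43  1.8   0.38  0.77  1.65]
35 180 push 0.018 [ 0.14  0.63 -0.41  1.92  0.39  0.67  1.66]
35 180 pushend 0.018 [ 0.1   0.69 -0.43  1.81  0.41  0.73  1.63]
50 0 place 0.1 [-0.25  0.55  0.08  1.75 -0.06  0.84 -0.84]
50 0 place 0.042 [-0.25  0.63  0.08  1.77 -0.07  0.74 -0.83]
50 0 push 0.018 [-0.2   0.62  0.09  1.88 -0.09  0.64 -0.75]
50 0 pushend 0.018 [-0.25  0.67  0.08  1.78 -0.08  0.69 -0.82]
50 180 place 0.1 [ 0.16  0.6  -0.48  1.74  0.34  0.89  1.98]
50 180 place 0.042 [
[... 338 characters left out ...]
0.69 -0.47]
65 0 pushend 0.018 [-0.19  0.69  0.04  1.73 -0.04  0.72 -0.56]
65 180 place 0.1 [ 0.22  0.64 -0.53  1.68  0.39  0.92  2.25]
65 180 place 0.042 [ 0.21  0.72 -0.52  1.71  0.46  0.84  2.19]
65 180 push 0.018 [ 0.28  0.72 -0.5   1.78  0.47  0.76  2.24]
65 180 pushend 0.018 [ 0.21  0.76 -0.52  1.71  0.49  0.8   2.17]
2.3583 [ 0.43731527 -0.0030223   0.21999405] [-0.02  0.1  -0.04  2.08  0.    0.97  0.85] {'vfov': 66.35651096032267, 'cx': 321.7063330022, 'cy': 196.47456749484823, 'dist_coeffs': array([-0.06065195,  0.        ,  0.        ,  0.        ,  0.        ]), 'eye': array([0.38460346, 0.03855895, 0.37729959]), 'attitude': array([0.8911051 , 0.43566057, 0.05618122, 0.1139089 ])}
```

View pics/w1.png

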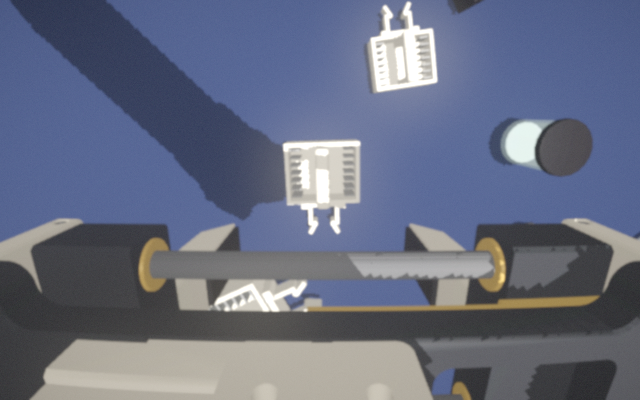

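The wrist view shows the middle caddy at (322,172), clip towards the bottom of the picture. Its width of about 75 px at this range matches 84 mm. Next I fit it precisely and grasp.

```bash
python3 - <<'E'
from h import *
import pickle
c=pickle.load(open("w1.pkl","rb")); im=cv2.imread("pics/w1.png")[:,:,::-1].copy()
m=white(im,120)[:245,270:372].copy()
cl=cv2.morphologyEx(m,cv2.MORPH_CLOSE,np.ones((15,15),np.uint8)); o=cv2.morphologyEx(cl,cv2.MORPH_OPEN,np.ones((31,31),np.uint8))
n,l,st,ce=cv2.connectedComponentsWithStats(o); print(st[1:],ce[1:])
i=st[1:,4].argmax()+1; ys,xs=np.nonzero(l==i)
ct=max(cv2.findContours((l==i).astype(np.uint8),0,2)[0],key=len).reshape(-1,2)+[270,0]
P=cast(c,ct,np.full(len(ct),.036)).astype(np.float32); print("rect",cv2.minAreaRect(P))
for nm,p,z in(("tipL",(313,231),.018),("tipR",(337,231),.018),("rootL",(309,207),.018),("rootR",(336,207),.018)): print(nm,cast(c,p,[z]))
cv2.imwrite("pics/w1c.png",cv2.resize(im[120:245,260:385],None,fx=4.6,fy=4.6,interpolation=cv2.INTER_CUBIC)[:,:,::-1])
E
```

```text
[[   13    26    89   219 13169]] [[ 62.47429569 157.22416281]]
rect ((0.41061699390411377, 0.026314400136470795), (0.10379818826913834, 0.23986618220806122), 52.114498138427734)
tipL [[ 0.48717523 -0.05465748]]
tipR [[ 0.50563468 -0.03095719]]
rootL [[ 0.45958228 -0.03910241]]
rootR [[ 0.47990027 -0.01300394]]
```

View pics/w1c.png

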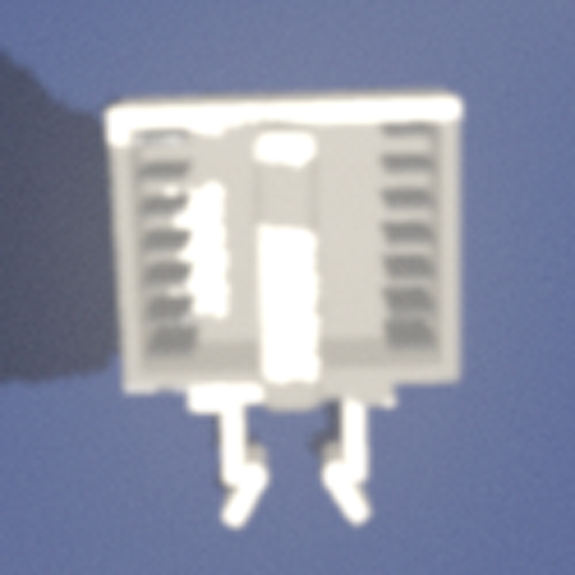

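The crop shows the handle bar's top running from about (287,132) to (288,382), the back rim's corners at (106,104) and (462,94), and the clip tips at (237,525) and (358,521).

```bash
python3 - <<'E'
from h import *
import pickle
c=pickle.load(open("w1.pkl","rb"))
g=lambda p,z: cast(c,np.array(p)/4.6+[260,120],[z])[0]
a,b=g((286,132),.07),g((288,382),.07); print("bar",a,b,(a+b)/2,np.linalg.norm(b-a),np.degrees(np.arctan2(*(b-a)[::-1])))
l,r=g((106,104),.036),g((462,94),.036); d=l-r; print("back",np.linalg.norm(d),np.degrees(np.arctan2(*(d)[::-1]))) 
n=np.array([d[1],-d[0]])/np.linalg.norm(d); n*=np.sign(n@(b-a)); print("yaw",np.degrees(np.arctan2(*n[::-1])),"centre from back",(l+r)/2+.035*n)
l,r=g((122,388),.036),g((462,381),.036); print("front centre",(l+r)/2-.035*n,np.linalg.norm(l-r))
t=(g((237,525),.022)+g((358,521),.022))/2; print("tip->centre",t-.076*n)
E
```

```text
bar [0.40927566 0.02029483] [ 0.45408645 -0.01396959] [0.43168105 0.00316262] 0.05640972396032975 -37.40321295225099
back 0.08551662452141187 -126.29487309084288
yaw -36.29487309084288 centre from back [0.43363058 0.00202979]
front centre [0.4346971  0.00131137] 0.08583632799109321
tip->centre [0.43647543 0.00057879]
```

```bash
python3 - <<'E'
from h import *
from bench import manip, viewer, effector
import pickle
manip.move_pose([.672,.164,.25],down(np.radians(230)))
c=viewer.get_calibration("wrist");im=viewer.get_image("wrist"); cv2.imwrite("pics/w2.png",im[:,:,::-1]); pickle.dump(c,open("w2.pkl","wb"))
a=np.radians(143.3); p=np.array([.4345,.0015])
manip.move_pose([*p,.2],down(a)); manip.servo_line([*p,.042])
effector.close(20); print(manip.current_finger_gap(),manip.current_gripper_force())
manip.servo_line([*p,.142]); print(manip.current_finger_gap(),manip.current_gripper_force(),manip.current_clock(),manip.current_force())
E
```

```text
0.013920246440312051 20.00006228685379
0.013976184578742239 19.9996680021286 7.85 [ 0.60499702 -0.71717695 -3.60172316]
```

View pics/w2.png

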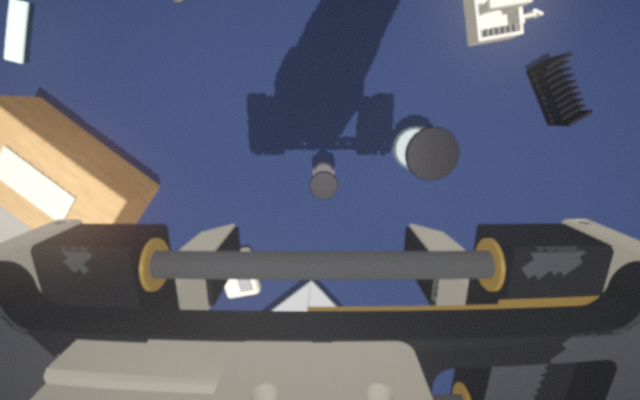

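The grasp holds at a 14 mm gap. The thick post's cap is at (323,185) and the jar's lid at (432,153). Next I compute the post's position, place the caddy 48 mm short of it, release and look.

```bash
python3 - <<'E'
from h import *
from bench import manip, viewer, effector
import pickle,json
c=pickle.load(open("w2.pkl","rb")); im=cv2.imread("pics/w2.png")
def cap(r0,r1,x0,x1,z):
    s=cv2.cvtColor(im[r0:r1,x0:x1],cv2.COLOR_BGR2HSV); m=((s[...,1]<50)&(s[...,2]<115)).astype(np.uint8)
    m=cv2.morphologyEx(m,cv2.MORPH_OPEN,np.ones((5,5),np.uint8))
    k=max(cv2.findContours(m,0,2)[0],key=cv2.contourArea); (x,y),r=cv2.minEnclosingCircle(k); print((x+x0,y+r0),r)
    return cast(c,(x+x0,y+r0),[z])[0]
post=cap(150,215,295,350,.084); jar=cap(115,195,395,475,.076); print(post,jar)
if np.linalg.norm(post-[.672,.164])>.01: raise SystemExit("check")
a=np.radians(50); u=np.array([np.cos(a),np.sin(a)]); 
json.dump(dict(post=list(post),jar=list(jar)),open("s.json","w"))
t=post-u*(.0525+.048)
manip.move_pose([*t,.142],down(a+np.pi)); manip.servo_line([*t,.043],vel=.1)
print(manip.current_force(),manip.current_tool_pos())
manip.servo_line([*t,.0415],vel=.02); print(manip.current_force())
effector.open_jaws(); manip.sleep(.2); manip.servo_line([*t,.2])
b=t-u*.02; manip.move_pose([*b,.22],down(a+np.pi))
c=viewer.get_calibration("wrist");im=viewer.get_image("wrist"); cv2.imwrite("pics/w3.png",im[:,:,::-1]); pickle.dump(c,open("w3.pkl","wb"))
print(manip.current_clock())
cv2.imwrite("pics/w3c.png",cv2.resize(im[90:260,215:435],None,fx=3.5,fy=3.5,interpolation=cv2.INTER_CUBIC)[:,:,::-1])
E
```

```text
(323.35643577575684, 184.53465270996094) 14.243634223937988
(431.31578826904297, 152.68421173095703) 27.360069274902344
[0.67262114 0.16723223] [0.56105649 0.21697642]
[-0.28502742 -0.21350411 -2.23916285] [0.60873369 0.09035146 0.04353499]
[ 1.77736734 -0.06914749 -1.44871082]
13.3917
```

View pics/w3c.png

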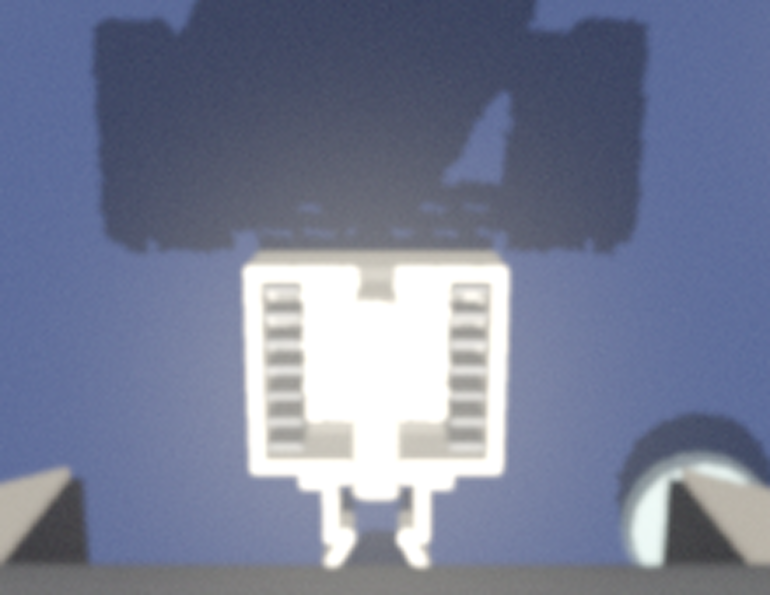

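The caddy stands square in the view. Its back rim runs from (243,265) to (510,265) and the front rim is at y=475. Next I check the alignment and approach from behind.

```bash
python3 - <<'E'
from h import *
from bench import manip, viewer, effector
import pickle,json
c=pickle.load(open("w3.pkl","rb")); S=json.load(open("s.json")); post=np.array(S["post"])
g=lambda p,z: cast(c,np.array(p)/3.5+[215,90],[z])[0]
bl,br,fl,fr=[g(p,.036) for p in((243,264),(510,264),(250,476),(505,476))]
n=(fl+fr-bl-br); print("len",np.linalg.norm(n)/2,"w",np.linalg.norm(bl-br)); 
d=bl-br; n2=np.array([d[1],-d[0]]); n2*=np.sign(n2@n)/np.linalg.norm(n2)
yaw=np.arctan2(n2[1],n2[0]); ctr=(bl+br+fl+fr)/4; print("yaw",np.degrees(yaw),np.degrees(np.arctan2(n[1],n[0])),"ctr",ctr)
L=np.array([-n2[1],n2[0]]); r=post-ctr; print("post in caddy",r@n2,r@L, "clip dist",r@n2-.0525)
# approach behind
a=np.radians(50);u=np.array([np.cos(a),np.sin(a)])
effector.close(10); b=post-u*(.0525+.048+.035+.045)
manip.move_pose([*b,.12],down(a+np.pi)); manip.servo_line([*b,.018])
print(manip.current_finger_gap(),manip.current_force(),manip.current_tool_pos(),manip.current_clock())
E
```

```text
len 0.07224346710203555 w 0.08582398180084039
yaw 49.91820556588424 50.22187490496432 ctr [0.60882956 0.09116249]
post in caddy 0.09927708536321866 0.00017123108794966363 clip dist 0.046777085363218666
0.0004977220336234963 [-1.02853528  0.02481795  0.01314711] [0.55784529 0.02945894 0.01905213] 16.2
```

```bash
python3 - <<'E'
from h import *
from bench import manip, viewer, effector
import json
post=np.array(json.load(open("s.json"))["post"]); a=np.radians(50);u=np.array([np.cos(a),np.sin(a)])
f0=manip.current_force()[:2]; s=.1805; pk=0
while s>.0875:
    s-=.003 if s>.12 else .0015
    manip.servo_line([*(post-u*s),.018],vel=.05)
    f=-(manip.current_force()[:2]-f0)@u; pk=max(pk,f); sa=(post-manip.current_tool_pos()[:2])@u
    print(round(s,4),round(sa,4),round(f,1),end=" | ")
    if f>18 or manip.current_clock()>40: break
print(pk,manip.current_force(),manip.current_clock())
E
```

```text
0.1775 0.1766 -1.1 | 0.1745 0.1741 -1.3 | 0.1715 0.1712 -0.6 | 0.1685 0.1682 -1.1 | 0.1655 0.1652 -0.3 | 0.1625 0.1622 -0.8 | 0.1595 0.1592 -0.8 | 0.1565 0.1562 -1.1 | 0.1535 0.1532 -0.3 | 0.1505 0.1502 -1.8 | 0.1475 0.1472 0.0 | 0.1445 0.1445 -0.8 | 0.1415 0.1414 0.5 | 0.1385 0.1381 0.1 | 0.1355 0.1349 0.1 | 0.1325 0.132 -0.2 | 0.1295 0.129 -0.2 | 0.1265 0.126 -0.8 | 0.1235 0.123 -0.3 | 0.1205 0.12 -1.2 | 0.1175 0.1178 2.8 | 0.116 0.1177 6.7 | 0.1145 0.1173 7.3 | 0.113 0.1167 9.2 | 0.1115 0.1162 11.7 | 0.11 0.1156 13.0 | 0.1085 0.1141 12.8 | 0.107 0.1109 8.7 | 0.1055 0.1078 4.5 | 0.104 0.1049 3.1 | 0.1025 0.1014 1.7 | 0.101 0.0999 -0.0 | 0.0995 0.0988 -0.3 | 0.098 0.0978 0.1 | 0.0965 0.0976 3.5 | 0.095 0.0976 8.1 | 0.0935 0.0976 9.7 | 0.092 0.0976 12.9 | 0.0905 0.0976 16.5 | 0.089 0.0976 19.4 | 19.36536340780867 [-14.93745262 -13.58390119  14.87837586] 26.2
```

The clip peaked at 13 N, snapped in, then met a firm stop at 97.6 mm, which matches home. Back off and verify.

```bash
python3 - <<'E'
from h import *
from bench import manip, viewer, effector
import json
post=np.array(json.load(open("s.json"))["post"]); a=np.radians(50);u=np.array([np.cos(a),np.sin(a)])
manip.servo_line([*(post-u*.15),.02],vel=.08); manip.servo_line([*(post-u*.17),.2])
manip.move_pose([*(post-u*.09),.27],down(a+np.pi))
c=viewer.get_calibration("wrist");im=viewer.get_image("wrist")
manip.move_pose([.35,-.05,.3],down(a+np.pi)); t=viewer.get_image("top")
A=cv2.resize(im[90:240,225:425],None,fx=2,fy=2); B=cv2.resize(t[90:240,170:370],None,fx=2,fy=2)
cv2.imwrite("pics/v.png",np.hstack([A,B])[:,:,::-1]); print(manip.current_clock(),manip.current_force())
E
```

```text
30.25 [ 1.22571237  1.19110248 -0.01516362]
```

View pics/v.png

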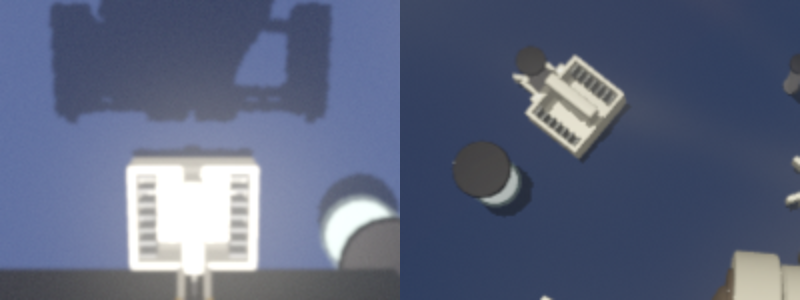

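The top view shows the clip closed round the thick post at (530,75), with the caddy flat. The jar is still at (483,170), where it began.

```bash
python3 -c "
from bench import manip
print(manip.hand_in())"
```

```text
the job is handed in; nothing more can be done
None
```

The middle-sized caddy is clipped onto the thick post and looks flat; it went on by a push from behind, the jar hasn't moved, and I saw no contact with the dropper bottle or slide rack (not re-measured). The job is handed in at about 30 s, with no verdict returned.

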